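# Lever the empty topping pan out of its well

### The job

Get the empty steel topping pan out of its snug well in the wooden topping station for washing. Press the orange paddle of the lifting lever slowly and gently all the way down until you feel it on its rubber stop and keep a steady 10 to 15 newtons on it there for a good second (never more than 25, the lever bends), then take the pan by the end that has tipped up, lift it right out and set it down flat and gently in the blue wash tray, without dropping it. Leave the other things on the counter where they are.

Things in the scene. Friction and masses are not known exactly. Their poses are not given: they have to be found in the camera images.
- dock: Topping station, fixed wooden block 146 x 100 mm, 67 mm high, with a well 122 mm (x) by 64 mm (y), well floor 32 mm above the underside. A 12 mm base plate, 100 mm wide, runs on under the lever to x -185 mm. Origin: underside, below the well's centre; z up; the lever is at the -x end, its pivot axis along y at x -85, z 30 mm.
- lever (a joint): Lever angle, rad: 0 paddle up; grows as the paddle goes down and the inner end, under the pan, rises. Friction hinge: 3 to 6 N on the paddle moves it, it stays where left. A rubber stop under the paddle ends it, at another height each time, at 0.33 to 0.55 rad: to be felt. On it 0.1 mm further adds about 1 N: creep. Hold 8 to 20 N there, still, for 0.6 s or more; above 25 N bends it.
- paddle (a point): Centre of the upper face of the orange paddle, a 44 x 44 x 6 mm plate on the lever's outer end, 75 mm to -x of the pivot, 57 mm above the table when up. It slopes 0.25 rad (outer edge higher) when up, is level at lever angle 0.25, and sinks 25 to 40 mm to its stop. Press it with closed fingertips, the last part no faster than about 6 mm/s.
- pan: Empty steel pan, open top, 3 mm walls, 110 (x) x 60 (y) x 32 mm high, 0.11 to 0.23 kg. Origin: centre of underside, z up. At first level in the well, rim 3 mm below the station's top, x along the station's x. With the lever home its -x end stands 18 to 32 mm up (tilt about 0.2 to 0.3 rad): grip it across its width near that end, fingertips just above the station's top.
- tray: The blue plastic wash tray, fixed, 240 mm (x) by 200 mm (y), low rim 18 mm high, walls and floor 5 mm thick. Origin: centre of its underside; z up.
- crate: Wooden crate with three bread rolls, fixed, 220 x 180 mm, up to 80 mm high; not for the pan. Origin: centre of its underside.
- full_pan: A like pan (110 x 60 x 32 mm) full of brown pralines, standing on the counter: leave it. Origin: centre of its underside.
- sugar: Glass sugar jar, 80 mm across, 130 mm high; leave it. Origin: centre of its underside.
- mug: Blue mug, 80 mm across, 90 mm high; leave it. Origin: centre of its underside.
- shaker: White shaker, 50 mm across, 100 mm high; leave it. Origin: centre of its underside.
- spatula: Spatula with a wooden handle, lying on the counter towards the robot's left; leave it.

How it is judged:
By the outcome, as a careful person would: the job done as asked, in the order asked, and still so for the second after the job is handed in, with the robot touching nothing.
It also fails if it takes over 61 s, if anything falls off the work surface, if the arm or the gripper's body presses on something with over 40 N, if the wrist force passes 120 N, or if a joint passes its speed limit or range.

### The arm

A 6-joint arm with a two-finger parallel gripper is mounted at the origin on the work surface. World frame = base frame: x ahead of the robot, y to its left, z up, the work surface at z = 0. Lengths are in m, angles in degrees, forces in N, time in s.
With the tool pointing down it reaches from about 0.325 to 0.775 m from the base axis. Payload 5.5 kg.
Tool frame: the origin (TCP) lies at the centre of the arm's flange, where the gripper is bolted on; the fingertips stand 182 mm ahead of it and the grasp point (between the pads) lies 163 mm ahead of it; z points along the fingers, y is the line along which they close (so a half turn about z gives the same grasp; the last joint's range is limited). The gripper opens to 88 mm and grips with 3 to 60 N. Pads are 20 mm wide; open, the fingers measure 115 mm over their backs; the gripper's body (75 mm by 178 mm) begins 61 mm behind the grasp point.
Start: joints at [-67.649, 5.22, 70.514, -0, 104.267, -3.249], TCP at [0.259, -0.541, 0.405] pointing down, gripper open.
Joint ranges: [-164.24, 164.24], [-49.07, 125.15], [9.68, 141.18], [-86.29, 266.29], [3.28, 154.24], [-151.56, 151.56]. Speed limits (degrees/s): [147.25, 147.25, 172.46, 180, 180, 180].

### API

Orientations are given as [roll, pitch, yaw] about the fixed x, y, z axes, in that order (R = Rz(yaw) Ry(pitch) Rx(roll)).
In Python, from station import r gives the robot as it stands. The module is installed in compiled form; this text tells all that it offers. Calls block until the motion is done:
- r.reach(position, orientation): joint-space move of the TCP to a pose.
- r.servo_line(position, rotation=None, speed=0.15): straight line of the TCP; rotation=None keeps the orientation; speed is the mean speed in m/s.
- r.move_joints(angles): joint-space move.
- r.let_go() and r.grab(squeeze=None): open the fingers fully, or close them until they stop; squeeze is the grip in N (None keeps the last).
- r.wait(seconds).
- r.inverse_kinematics(position, orientation): joint angles nearest the present ones, or None.
- r.sense(): the state.
- r.snapshot(name): name is "scene" or "top" or "wrist"; returns a dict with "frame" (420x560x3 uint8, red, green, blue), "fx", "fy", "cx", "cy" (pixels), "dist_coeffs" ([k1, k2, p1, p2, k3] as OpenCV has them; the pictures are not rectified), "R" (3x3) and "t" (3): a world point X has camera coordinates R X + t. Camera axes: x right, y down, z forward; pixel columns grow to the right and rows downward; lengths in m; the calibration is good to about 2 mm. A picture is of the moment at which its call begins. There is no depth.
A pose or a line that the arm cannot do raises r.IKError and nothing moves.
- r.hand_in(): hands the job in; it is judged then, once.
The state is a dict: "clock": time; "joints": joint angles; "joint_vel": joint speeds; "joint_torque": joint torques, N m; "tcp_pos": TCP position; "orientation": TCP orientation; "contact_force": force on the tool from outside, world axes, zero at the start; "torque": the same for the moment, N m; "opening": finger opening in m; "gripper_force": force on a finger pad.
Only numpy, scipy, OpenCV 4.12 (cv2) and the standard library are available. Lean on these libraries where they do the work, as an engineer would, in place of code of your own. Each camera call takes 0.05 s, during which the arm holds its last target. There are 200 camera calls.

## Working session

There is one attempt and no reset: what is moved stays moved. The work goes in short steps, each a Python script; the robot and the scene stay as the last script left them, time stands still between calls to the robot, and variables do not carry over. Pictures are saved under pics/ and viewed, at most 10 in all, crops included, and the job is handed in when it is done.

```bash
mkdir -p pics; python3 - <<'E'
from station import r
import cv2,numpy as np,pickle
d={}
for n in ("scene","top","wrist"):
    s=r.snapshot(n); d[n]=s
    print(n,s["fx"],s["cx"],s["cy"],np.round(s["dist_coeffs"],3),np.round(-np.array(s["R"]).T@s["t"],3))
    cv2.imwrite(f"pics/{n}0.png",cv2.cvtColor(s["frame"],cv2.COLOR_RGB2BGR))
pickle.dump(d,open("snap0.pkl","wb"))
print(r.sense())
E
```

```text
scene 423.38813047820986 275.58156229747584 204.6313688005702 [0.025 0.    0.    0.    0.   ] [1.635 0.138 1.001]
top 478.62848211236957 275.3817236144354 204.91395022806668 [-0.126  0.     0.     0.     0.   ] [ 0.295 -0.012  1.642]
wrist 294.4385336219745 280.51618988664865 206.88040362357378 [-0.061  0.     0.     0.     0.   ] [ 0.324 -0.51   0.384]
{'clock': 0.15, 'joints': array([-6.76521218e+01,  5.25336103e+00,  7.05648296e+01,  3.56869163e-04,
        1.04266205e+02, -3.25035116e+00]), 'joint_vel': array([-0.01260741, -0.04328555, -0.10551201,  0.09382412, -0.10107604,
       -0.05082926]), 'joint_torque': array([ 1.14033794e-04, -4.47044563e+01, -4.06908131e+01,  6.97036204e-02,
        2.73977977e-02, -1.16267679e-04]), 'tcp_pos': array([ 0.25923798, -0.54116364,  0.40377657]), 'orientation': array([-1.79915760e+02, -5.13057857e-03,  2.55983133e+01]), 'contact_force': array([-0.52194612, -0.04551155,  0.11912583]), 'torque': array([0.05095792, 0.02270279, 0.01525498]), 'gripper_force': 0.0, 'opening': 0.08768950536230978}
```

View pics/top0.png

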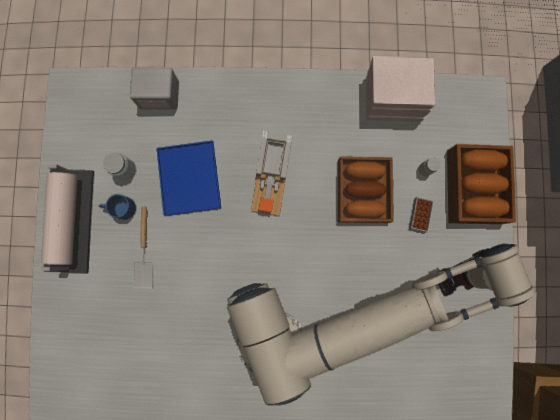

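View pics/scene0.png

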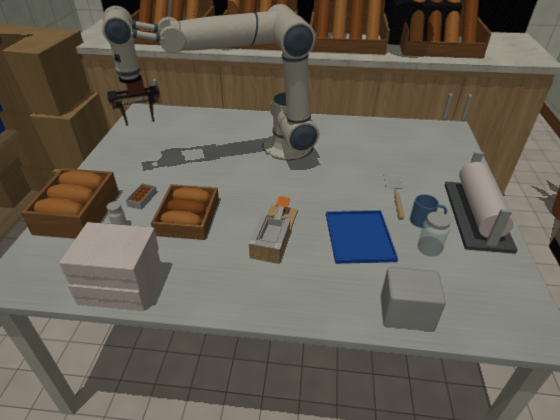

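The top view shows the station at about (270,172) with its orange paddle at (266,205) towards the robot, and the blue tray at (188,178). The crate is at (365,190), the full pan at (422,215), and the jar and mug are on the left. The scene view agrees. Next I'll measure with colour masks.

```bash
cat > h.py <<'E'
import cv2,numpy as np
def ray(s,px,z):
    K=np.array([[s["fx"],0,s["cx"]],[0,s["fy"],s["cy"]],[0,0,1]])
    u=cv2.undistortPoints(np.array(px,float).reshape(-1,1,2),K,np.array(s["dist_coeffs"],float)).reshape(-1,2)
    R=np.array(s["R"]);c=-R.T@np.array(s["t"]); d=np.c_[u,np.ones(len(u))]@R
    return c+d*((z-c[2])/d[:,2])[:,None]
def mask(s,lo,hi,box=None):
    m=cv2.inRange(cv2.cvtColor(s["frame"],cv2.COLOR_RGB2HSV),lo,hi)
    if box:
        k=np.zeros_like(m);x0,y0,x1,y1=box;k[y0:y1,x0:x1]=255;m&=k
    return m
def big(m):
    return max(cv2.findContours(m,cv2.RETR_EXTERNAL,cv2.CHAIN_APPROX_NONE)[0],key=cv2.contourArea)
def rect(s,m,z):
    p=ray(s,big(m).reshape(-1,2),z)[:,:2]
    (c,w,a)=cv2.minAreaRect((p*1000).astype(np.float32)); return np.round(c,1),np.round(w,1),round(a,1)
E
python3 - <<'E'
import pickle;from h import *
d=pickle.load(open("snap0.pkl","rb"));s=d["top"]
hsv=cv2.cvtColor(s["frame"],cv2.COLOR_RGB2HSV)
for p in [(266,206),(258,185),(263,140),(288,160),(272,160),(230,180),(188,178)]: print(p,hsv[p[1],p[0]])
print("tray",rect(s,mask(s,(105,120,40),(130,255,255),(150,130,230,225)),.018))
print("paddle top",rect(s,mask(s,(3,190,120),(14,255,255),(245,190,290,220)),.057))
print("wood",rect(s,mask(s,(5,60,60),(25,255,255),(240,120,300,220)),.067))
c=d["scene"]
print("paddle scene",rect(c,mask(c,(3,190,120),(14,255,255),(265,190,305,215)),.057))
im=cv2.cvtColor(s["frame"],cv2.COLOR_RGB2BGR)[120:225,225:315]
im2=cv2.cvtColor(c["frame"],cv2.COLOR_RGB2BGR)[185:270,235:310]
cv2.imwrite("pics/crop1.png",np.hstack([cv2.resize(im,(450,525)),cv2.resize(im2,(345,525))]))
E
```

```text
(266, 206) [ 10 194 180]
(258, 185) [ 16 125 163]
(263, 140) [ 19  19 150]
(288, 160) [ 19  27 131]
(272, 160) [ 15  21 147]
(230, 180) [ 23  14 144]
(188, 178) [112 185 124]
tray (array([558.3, 300.1]), array([239.3, 198.7]), 8.8)
paddle top (array([465.3,  29.1]), array([38.9, 35.8]), 81.8)
wood (array([506.9,  20.3]), array([ 96.3, 144.8]), 82.2)
paddle scene (array([468.5,  27.9]), array([35.6, 46.7]), 84.7)
```

View pics/crop1.png

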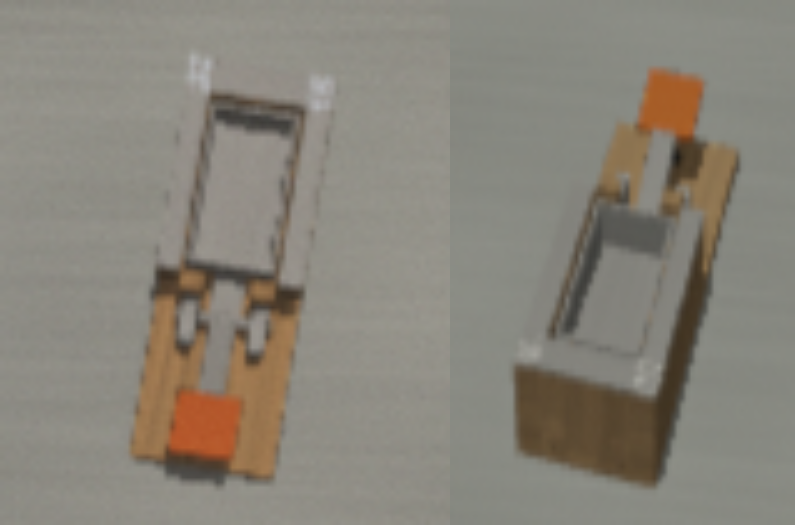

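Measured so far:
- **Paddle:** about (0.466, 0.028) in both views.
- **Station axis:** about -8°, which puts the station origin near (0.624, 0.006).
- **Tray:** (0.558, 0.300), 239x199 mm, which matches its given size.

Next I'll look from above with the wrist camera to refine the station.

```bash
python3 - <<'E'
from station import r
from h import *
import pickle
r.reach([0.47,0.025,0.36],[180,0,-8])
s=r.snapshot("wrist");pickle.dump(s,open("w1.pkl","wb"))
cv2.imwrite("pics/w1.png",cv2.cvtColor(s["frame"],cv2.COLOR_RGB2BGR))
q=r.sense();print(q["clock"],q["tcp_pos"],q["orientation"],q["contact_force"])
m=mask(s,(5,180,110),(14,255,255))
p=big(m);print(cv2.boundingRect(p),cv2.minAreaRect(p),rect(s,m,.057))
print("wood",rect(s,mask(s,(8,90,60),(22,180,255)),.012))
E
```

```text
2.3667 [0.47014985 0.0244082  0.36006375] [ 1.79991339e+02 -8.43348981e-03 -8.05265645e+00] [-0.45664331 -0.2627037  -0.10280074]
(257, 185, 44, 42) ((278.5, 205.5), (41.0, 43.0), 90.0) (array([467.1,  27.4]), array([43.2, 42.3]), 82.0)
wood (array([547.1,  16.1]), array([ 99. , 239.6]), 82.4)
```

View pics/w1.png

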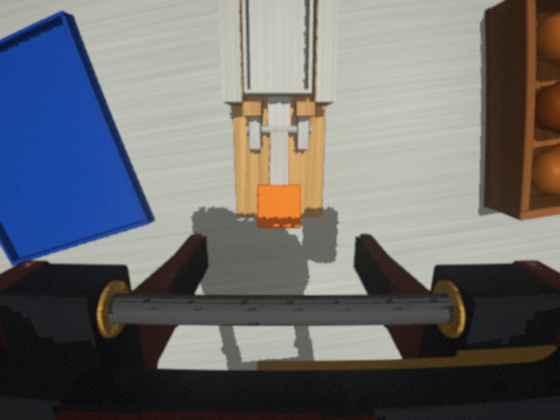

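The wrist view puts the paddle at px (278,205), 43x42 mm, at (0.467, 0.0274) with yaw -8.0°. The base plate and block lie in line above it, with the base plate's outer corners at about (236,216) and (324,216). This agrees with the top view, so I'll press now.

```bash
python3 - <<'E'
from station import r
import numpy as np
r.grab(15)
x,y=0.466,0.0275; L=.182
r.servo_line([x,y,L+.085],speed=.15)
r.servo_line([x,y,L+.068],speed=.04)
r.wait(.2)
f0=np.mean([(r.wait(.03),r.sense()["contact_force"][2])[1] for _ in range(5)])
F=lambda:r.sense()["contact_force"][2]-f0
print("f0",f0,r.sense()["clock"],r.sense()["tcp_pos"][2]-L)
z=.068;log=[];zc=None
while z>.012:
    step=.001 if (zc is None or zc-z<.020) else .0004
    z-=step
    r.servo_line([x,y,L+z],speed=.006 if step==.001 else .005)
    f=F(); log.append((round(z*1e3,1),round(f,1)))
    if zc is None and f>1.5: zc=z
    if f>8.2 : break
    if zc and zc-z>.046: break
print(log); print(r.sense()["clock"],"tip",r.sense()["tcp_pos"][2]-L,"F",F())
# fine: to about 12.5 N
for _ in range(25):
    r.wait(.05); f=F()
    if f>=11.3: break
    z-=.0001; r.servo_line([x,y,L+z],speed=.003)
h=[]
t0=r.sense()["clock"]
while r.sense()["clock"]-t0<1.4:
    r.wait(.1);f=F();h.append(round(f,1))
    if f>14.5: z+=.0001;r.servo_line([x,y,L+z],speed=.002)
    if f<10.2: z-=.0001;r.servo_line([x,y,L+z],speed=.002)
print("hold",h,"z",z,r.sense()["tcp_pos"][2]-L,r.sense()["clock"])
E
```

```text
f0 -0.2583199057908743 5.4167 0.06814498404262942
[(67.0, np.float64(1.1)), (66.0, np.float64(0.8)), (65.0, np.float64(-0.0)), (64.0, np.float64(-0.2)), (63.0, np.float64(0.6)), (62.0, np.float64(0.2)), (61.0, np.float64(0.2)), (60.0, np.float64(1.0)), (59.0, np.float64(-0.4)), (58.0, np.float64(2.4)), (57.0, np.float64(3.2)), (56.0, np.float64(2.3)), (55.0, np.float64(2.4)), (54.0, np.float64(3.3)), (53.0, np.float64(3.1)), (52.0, np.float64(2.9)), (51.0, np.float64(3.8)), (50.0, np.float64(2.6)), (49.0, np.float64(1.9)), (48.0, np.float64(2.8)), (47.0, np.float64(2.5)), (46.0, np.float64(2.0)), (45.0, np.float64(2.8)), (44.0, np.float64(2.0)), (43.0, np.float64(2.6)), (42.0, np.float64(2.5)), (41.0, np.float64(2.0)), (40.0, np.float64(3.5)), (39.0, np.float64(2.6)), (38.0, np.float64(2.9)), (37.6, np.float64(2.9)), (37.2, np.float64(4.9)), (36.8, np.float64(4.8)), (36.4, np.float64(3.6)), (36.0, np.float64(3.0)), (35.6, np.float64(4.6)), (35.2, np.float64(3.4)), (34.8, np.float64(3.8)), (34.4, np.float64(3.2)), (34.0, np.float64(3.4)), (33.6, np.float64(3.4)), (33.2, np.float64(3.3
[... 214 characters left out ...]
float64(4.0)), (29.2, np.float64(3.0)), (28.8, np.float64(4.0)), (28.4, np.float64(3.8)), (28.0, np.float64(2.6)), (27.6, np.float64(3.8)), (27.2, np.float64(3.4)), (26.8, np.float64(3.8)), (26.4, np.float64(3.6)), (26.0, np.float64(3.2)), (25.6, np.float64(3.9)), (25.2, np.float64(5.0)), (24.8, np.float64(4.9)), (24.4, np.float64(8.5))]
23.4167 tip 0.025120221318367802 F 8.50392280867628
hold [np.float64(12.1), np.float64(11.5), np.float64(12.0), np.float64(11.7), np.float64(11.9), np.float64(11.5), np.float64(12.6), np.float64(11.4), np.float64(12.5), np.float64(11.8), np.float64(12.4), np.float64(11.8), np.float64(11.7), np.float64(11.8)] z 0.023500000000000004 0.02494643979826469 27.5667
```

The stop was felt at a fingertip height of about 25 mm, a sink of about 33 mm, and I held 11.4–12.6 N for 1.4 s. Now I'll retract slowly and look at the tipped end.

```bash
python3 - <<'E'
from station import r
from h import *
import pickle
p=r.sense()["tcp_pos"]
r.servo_line([.466,.0275,p[2]+.012],speed=.02)
r.servo_line([.480,.0255,.34],speed=.2)
w=r.snapshot("wrist");s=r.snapshot("scene");pickle.dump((w,s),open("w2.pkl","wb"))
print(r.sense()["clock"])
a=cv2.cvtColor(w["frame"],cv2.COLOR_RGB2BGR)[0:240,180:400]
b=cv2.cvtColor(s["frame"],cv2.COLOR_RGB2BGR)[190:265,240:305]
cv2.imwrite("pics/w2.png",np.hstack([cv2.resize(a,(440,480),interpolation=2),cv2.resize(b,(360,480),interpolation=2)]))
E
```

```text
29.25
```

View pics/w2.png

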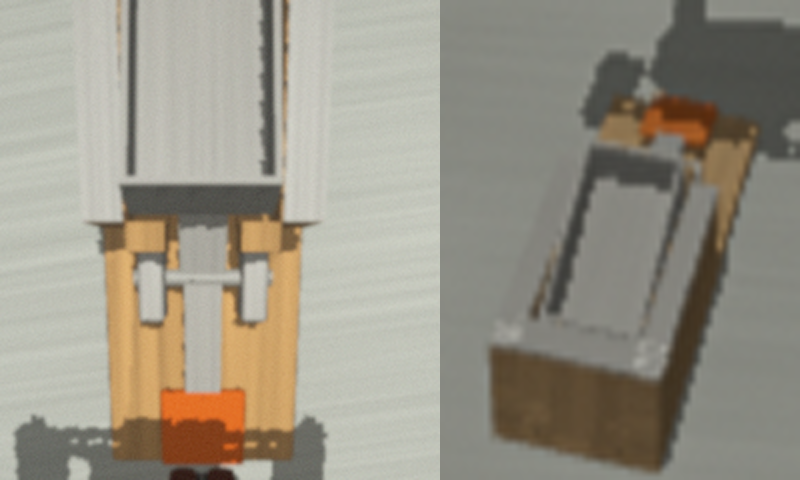

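The paddle is down and the pan's -x end is up. In the wrist view its top edge runs from (241,92) to (321,92), and in the scene view from about (268,212) to (285,214). I'll triangulate that edge.

```bash
python3 - <<'E'
from h import *
import pickle
w,s=pickle.load(open("w2.pkl","rb"))
def line(s,p):
    a,b=ray(s,[p],.0)[0],ray(s,[p],.2)[0]; d=b-a; return a,d/np.linalg.norm(d)
a,u=line(w,(281.2,92));b,v=line(s,(276.6,213.2))
A=np.c_[u,-v];k=np.linalg.lstsq(A,b-a,rcond=None)[0];P,Q=a+u*k[0],b+v*k[1]
print("tri",P,Q)
for z in(.085,.09,.095): print(z,[np.round(ray(w,[p],z)[0],4) for p in((241,92),(321.5,92))])
print("dock corners",ray(w,[(180+86/2,111),(180+323/2,111)],.067))
print("paddle",ray(w,[(282,207)],.025))
E
```

```text
tri [0.57582041 0.01203802 0.09202827] [0.57524281 0.01849993 0.09184954]
0.085 [array([0.5809, 0.0418, 0.085 ]), array([ 0.5725, -0.0181,  0.085 ])]
0.09 [array([0.5802, 0.0412, 0.09  ]), array([ 0.572 , -0.0173,  0.09  ])]
0.095 [array([0.5796, 0.0407, 0.095 ]), array([ 0.5716, -0.0166,  0.095 ])]
dock corners [[ 0.57068182  0.06091548  0.067     ]
 [ 0.55717521 -0.03541376  0.067     ]]
paddle [[0.47170019 0.02558619 0.025     ]]
```

The raised edge is at (0.576, 0.012) and z≈0.089 m. In the station frame that is x -50, y 0, with a tilt of about 0.235 rad, all within the stated range. I'll grasp with the tool aligned to the pan, lift straight up, then level it over the tray.

```bash
python3 - <<'E'
from station import r
from h import *
import pickle
t=.235;a=np.radians(-8.0);O=np.array([.6254,.0051])
def tcp(xd,z,back=0):  # tip at dock x, z
    x=xd+(.182+back)*np.sin(t); return [O[0]+x*np.cos(a),O[1]+x*np.sin(a),z+(.182+back)*np.cos(t)]
ori=[180,np.degrees(t),-8.0]
r.let_go()
r.reach(tcp(-.0409,.0718,.06),ori)
r.servo_line(tcp(-.0409,.0718),speed=.06)
r.wait(.1);q=r.sense();print(q["clock"],q["contact_force"],q["tcp_pos"]-tcp(-.0409,.0718))
r.grab(50);q=r.sense();print("grip",q["opening"],q["gripper_force"],q["contact_force"],q["clock"])
if not .05<q["opening"]<.07: raise SystemExit
p=q["tcp_pos"]
r.servo_line([p[0],p[1],p[2]+.04],speed=.04);q=r.sense();print(q["opening"],q["contact_force"],q["torque"])
r.servo_line([p[0],p[1],p[2]+.12],speed=.1);q=r.sense();print(q["opening"],q["contact_force"],q["torque"],q["clock"])
w=r.snapshot("wrist");s=r.snapshot("scene");pickle.dump((w,s),open("w3.pkl","wb"))
A=cv2.cvtColor(w["frame"],cv2.COLOR_RGB2BGR)[0:300,130:430]
b=cv2.cvtColor(s["frame"],cv2.COLOR_RGB2BGR)[120:260,200:340]
cv2.imwrite("pics/w3.png",np.hstack([cv2.resize(A,(400,400)),cv2.resize(b,(400,400),interpolation=2)]))
E
```

```text
32.5583 [0.19074516 0.79767114 0.67619515] [ 1.92125928e-04 -2.83834537e-05  6.12711521e-04]
grip 0.059275027200906265 49.99928534030914 [-0.98500334  0.27850147  0.05412597] 33.1083
0.059821626148116855 [-0.69785636 -0.60515545 -1.91285061] [ 0.05594165 -0.04369471 -0.0110708 ]
0.059610535627277146 [ 0.14885632  0.25313306 -1.96603939] [ 0.00865508 -0.09462952  0.01495263] 35.2083
```

View pics/w3.png

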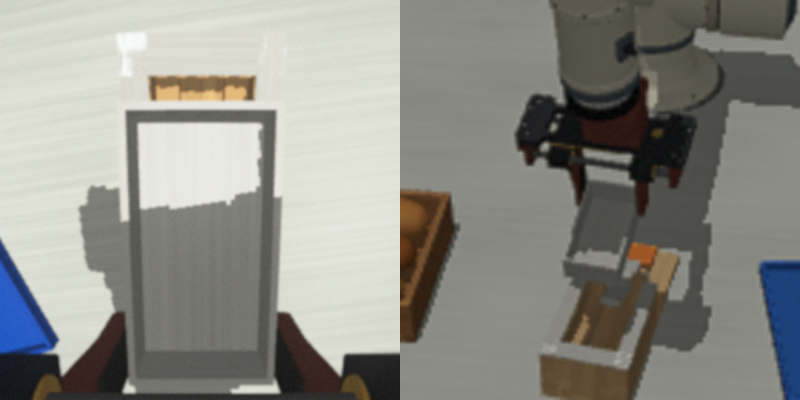

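The pan is clear of the well, gripped at 59.6 mm and carrying about 2 N. In the wrist view its far and near edges are nearly the same width (about 150 and 147 px), so it lies square to the tool. Next I'll level it over the tray and lower it gently.

```bash
python3 - <<'E'
from station import r
from h import *
yaw=8.8;c,s=np.cos(np.radians(yaw)),np.sin(np.radians(yaw)); C=np.array([.5583,.3001])
x,y=C-.042*np.array([c,s]);L=.182
r.servo_line([x,y,L+.15],[180,0,yaw],speed=.14)
r.servo_line([x,y,L+.035],speed=.08);r.wait(.2)
q=r.sense();f0=np.mean([(r.wait(.03),r.sense()["contact_force"][2])[1] for _ in range(5)])
print(q["clock"],q["tcp_pos"]-[x,y,L],q["opening"],f0)
z=.035;log=[]
while z>.014:
    z-=.0007;r.servo_line([x,y,L+z],speed=.008)
    q=r.sense();f=q["contact_force"][2]-f0;log.append((round(z*1e3,1),round(float(f),1),round(float(q["torque"]@[-s,c,0]),3)))
    if f>5: break
print(log[-12:],r.sense()["clock"])
im=r.snapshot("scene");w=r.snapshot("wrist")
b=cv2.cvtColor(im["frame"],cv2.COLOR_RGB2BGR)[150:275,300:425]
A=cv2.cvtColor(w["frame"],cv2.COLOR_RGB2BGR)[0:300,130:430]
cv2.imwrite("pics/w4.png",np.hstack([cv2.resize(A,(400,500)),cv2.resize(b,(400,500),interpolation=2)]))
E
```

```text
39.4667 [8.42356892e-05 4.40438807e-05 3.54131383e-02] 0.059627929670012174 -1.9014702728281754
[(29.4, 0.9, 0.072), (28.7, 0.8, 0.072), (28.0, 0.0, 0.096), (27.3, 0.0, 0.062), (26.6, 0.3, 0.071), (25.9, 0.2, 0.073), (25.2, 0.6, 0.046), (24.5, 0.2, 0.031), (23.8, -0.3, 0.052), (23.1, 1.3, 0.062), (22.4, 4.0, 0.061), (21.7, 6.7, 0.166)] 44.3833
```

View pics/w4.png

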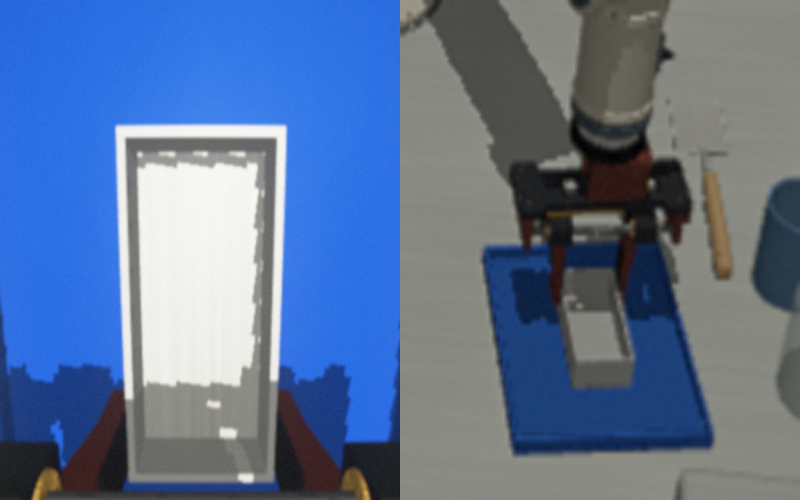

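The pan is in the tray, with its far rim at about (116..287, 128) and near rim at about (127..275, 478) in the wrist crop. The far rim looks wider than before, so I'll check that the pan is level before releasing.

```bash
python3 - <<'E'
from station import r
from h import *
w=r.snapshot("wrist");q=r.sense();print(q["clock"],q["contact_force"],q["orientation"])
R=np.array(w["R"]);print("cam axis",R[2],"pos",-R.T@w["t"])
f=[(130+116*.75,127*.6),(130+287*.75,127*.6)];n=[(130+127*.75,480*.6),(130+275*.75,480*.6)]
for nm,p in(("far",f),("near",n)):
    for z in(.027,.037,.047):
        P=ray(w,p,z);print(nm,z,np.round(P.mean(0)[:2],4),round(np.linalg.norm(P[0]-P[1]),4))
E
```

```text
44.5333 [-3.66294209 -2.10726809  5.25123315] [-1.79985347e+02 -4.36614749e-02  8.80510923e+00]
cam axis [-0.25686801 -0.04007088 -0.96561543] pos [0.58813479 0.30522337 0.18471151]
far 0.027 [0.6134 0.3088] 0.0644
far 0.037 [0.6118 0.3086] 0.0604
far 0.047 [0.6102 0.3083] 0.0563
near 0.027 [0.4961 0.2908] 0.067
near 0.037 [0.5019 0.2917] 0.0628
near 0.047 [0.5078 0.2926] 0.0585
```

With the rim plane at 37 mm, the pan measures 60.4 mm wide and 111 mm long, so it lies flat on the tray floor. I'll ease the load, release and retract.

```bash
python3 - <<'E'
from station import r
from h import *
p=r.sense()["tcp_pos"]
r.servo_line([p[0],p[1],.182+.0225],speed=.01);r.wait(.2);print(r.sense()["contact_force"])
r.let_go();r.wait(.2)
r.servo_line([p[0],p[1],.182+.08],speed=.06)
r.servo_line([p[0]-.05,p[1],.182+.2],speed=.15)
q=r.sense();print(q["clock"],q["opening"],q["contact_force"])
w=r.snapshot("wrist");s=r.snapshot("scene")
cv2.imwrite("pics/w5.png",np.hstack([cv2.cvtColor(cv2.resize(i["frame"],(400,300)),cv2.COLOR_RGB2BGR) for i in(w,s)]))
E
```

```text
[-1.24018417 -0.64067555  3.77167809]
47.9417 0.08793608057701204 [-0.81797967 -0.63444402 -0.70156415]
```

View pics/w5.png

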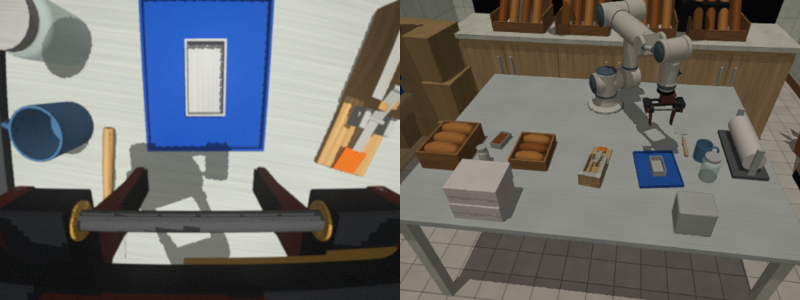

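The pan lies flat in the middle of the tray, at about (206,77) in the wrist view. Everything else is where it was, and the gripper is clear.

```bash
python3 -c "
from station import r
print(r.hand_in())"
```

```text
the job is handed in; nothing more can be done
None
```

I pressed the lever onto its stop and held about 12 N there for 1.4 s, then lifted the pan out and set it down flat in the blue wash tray; the job was handed in at about 48 s, and no verdict came back.

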